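Seat a circuit board in its holder and snap the cam clamp shut

TASK

One circuit board lies loose in the board holder on the bench. Without lifting it, gently slide its carrier forward until its leading edge is fully home and square against the holder's fence. Then flip the holder's upright cam lever over and down towards the near end, without forcing it, until it snaps past centre and stays down with its pad clamping the carrier; let go, and leave the other things on the bench alone.

Things in the scene. Friction and masses are not known exactly. Their poses are not given: they have to be found in the camera images.
- holder: Board holder fixed to the bench: aluminium plate 200 (x) x 190 (y) mm, top 20 mm above the bench. Origin at its underside (plate x -100..100, y -90..100); x points from the open near end to the fence. The fence and clamp arm form one carriage, locked on the plate: the fence's face lies 65 to 91 mm ahead of the origin, a setting that is not measured; find it by feel with the board.
- board: Circuit board on its black carrier, a rigid slab 85 (x) x 100 (y) x 10 mm, about 140 g, loose on the plate. Origin at the centre of its underside; x points to its leading edge. A rib 10 mm wide, 7 mm high stands on its leading edge at the +y corner. It starts 13 to 43 mm short of the fence, turned up to 0.1 rad. Only when it is home does the pad clear the rib; else the lever jams. Push with under 20 N.
- board_front (a point): Middle of the carrier's leading (+x) edge, 5 mm above the plate. Once home it touches the fence, a rigid steel bar 110 mm wide (y -65..45 mm of the holder), 16 mm high above the plate. The clamp arm overhangs the board 2 to 38 mm on the near side of the fence's face, y 9..89 mm of the holder, 59 to 71 mm above the bench; its round pad (16 mm) hangs 10 mm over the carrier when open.
- board_back (a point): Middle of the carrier's trailing (-x, near) edge, 5 mm above the plate: the place to push, with closed fingers. If the board goes home crooked it can jam by friction: push again on the side that lags (25 to 30 mm off the middle).
- lever (a joint): Cam lever angle: 0 = open, handle leaning 10 degrees past upright towards the fence; grows as it swings over and down towards the near end; 1.74 = rigid stop, handle horizontal. Starts at 0 to 0.25. A spring resists up to centre at about 1.45 (about 10 N felt 75 mm from the pivot); past it the lever snaps on to the stop and stays. Never load it by 25 N: more means the board is not home.
- lever_line (a point): Point of the holder (at its y 22 mm, x 58, 95 mm above the bench) at the lever's mid setting. The pivot (axis along y) has this y and height, but lies 20 mm on the near side of the fence's face, so up to 13 mm off in x. Handle: dark steel bar 16 mm wide (y), 10 mm thick, reaching 110 mm from the pivot; push its face on the fence's side. Round cam of 32 mm and a fork at its root.
- screwdriver: Bystander: screwdriver, 160 mm, lying beside the holder.
- spacer: Bystander: brass spacer, 16 mm diameter, 14 mm high, on the plate's near -y corner.
- motor: Bystander: small drone motor, 28 mm diameter, 30 mm high, beside the holder's +y side.
- tape: Bystander: roll of tape, 80 mm diameter.
- flux: Bystander: small bottle, 40 mm diameter, 75 mm high.
- battery: Bystander: battery pack 110 x 45 x 32 mm.
- spare_board: Bystander: a second board of the same kind, lying on the bench behind, clear of the holder.
Mind the look-alikes: they are no part of the job. What is shaped like the board but orange is not meant.

How it is judged:
By the outcome, as a careful person would: the job done as asked, in the order asked, and still so for the second after the job is handed in, with the robot touching nothing.
It also fails if it takes over 72 s, if anything falls off the work surface, if the arm or the gripper's body presses on something with over 40 N, if the wrist force passes 120 N, or if a joint passes its speed limit or range.

ROBOT

A 7-joint arm with a two-finger parallel gripper is mounted at the origin on the work surface. World frame = base frame: x ahead of the robot, y to its left, z up, the work surface at z = 0. Lengths are in m, angles in degrees, forces in N, time in s.
With the tool pointing down it reaches from about 0.425 to 0.8 m from the base axis. Payload 8.3 kg.
Tool frame: the origin (TCP) lies on the centre line of the jaws, within the pads' length; the fingertips stand 25 mm ahead of it and the grasp point (between the pads) lies 6 mm ahead of it; z points along the fingers, x is the direction in which the jaws open and shut, and the axes are right-handed (so a half turn about z gives the same grasp; the last joint's range is limited). The gripper opens to 85 mm and grips with 20 to 120 N. Pads are 22 mm wide; open, the fingers measure 114 mm over their backs; the gripper's body (76 mm by 85 mm) begins 54 mm behind the grasp point. The pads swing forward as they close: fully open they stand 13 mm farther back than shut.
Start: joints at [-68.004, 21.967, 0.94, 78.501, -0.361, 79.538, -2.664], TCP at [0.27, 0.564, 0.256] pointing down, gripper open.
Joint ranges: [-169.22, 169.22], [-14.56, 117.87], [-87.37, 89.26], [10.42, 133.3], [-82.24, 262.24], [0.94, 117.77], [-172.7, 172.7]. Speed limits (degrees/s): [136.94, 136.94, 172.46, 172.46, 180, 180, 180].

INTERFACE

Orientations are given as [roll, pitch, yaw] about the fixed x, y, z axes, in that order (R = Rz(yaw) Ry(pitch) Rx(roll)).
In Python, from rig import manip, get_image, camera_info gives the robot as it stands. Calls block until the motion is done:
- manip.move_pose(position, orientation): joint-space move of the TCP to a pose.
- manip.line_to(position, rate=0.15, ori=None): straight line of the TCP; ori=None keeps the orientation; rate is the mean speed in m/s.
- manip.movej(angles): joint-space move.
- manip.command_gripper(opening, f_grip=None): finger opening in m; f_grip is the grip in N (None keeps the last); returns when the fingers have stopped.
- manip.sleep(seconds).
- manip.solve_ik(position, orientation): joint angles nearest the present ones, or None.
- manip.state(): the state.
- get_image(name): name is "scene" or "top" or "wrist"; returns the picture (480x640x3 uint8, red, green, blue); there is no depth.
- camera_info(name): a dict with "fovy" (degrees; the focal length in pixels is half the picture's height over the tangent of half this angle, whatever the lens; pixels are square), "cx", "cy" (the principal point, pixels), "k1" (the pictures are not rectified: a ray, as slopes to the right and down, at radius r is drawn at 1 + k1 r^2 times it, then the intrinsics apply), "R" (3x3) and "t" (3): a world point X has camera coordinates R X + t; the wrist camera has in their place "mount" (4x4, takes a point from camera to tool coordinates, whose origin is the TCP and whose axes are the tool frame's). Camera axes: x right, y down, z forward; pixel columns grow to the right and rows downward; lengths in m; the calibration is good to about 2 mm. A picture is of the moment at which its call begins: read the wrist's pose just before it. camera_info takes no time and is no camera call.
A pose or a line that the arm cannot do raises manip.MotionError and nothing moves.
- manip.job_done(): hands the job in, once; it reports no verdict.
The state is a dict: "clock": time; "joint_positions": joint angles; "dq": joint speeds; "tau": joint torques, N m; "eef_pos": TCP position; "tool_rot": TCP orientation; "force": force on the tool from outside, world axes, zero at the start; "ft_torque": the same for the moment, N m; "finger_gap": finger opening in m.
Only numpy, scipy, OpenCV 4.12 (cv2) and the standard library are available. Lean on these libraries where they do the work, as an engineer would, in place of code of your own. Each camera call takes 0.05 s, during which the arm holds its last target. There are 200 camera calls.

## Working session

There is one attempt and no reset: what is moved stays moved. The work goes in short steps, each a Python script; the robot and the scene stay as the last script left them, time stands still between calls to the robot, and variables do not carry over. Pictures are saved under pics/ and viewed, about 8 in all and at most 12, crops included, and the job is handed in when it is done.

```bash
ls; mkdir -p pics
cat > h.py <<'E'
import numpy as np, cv2
from rig import manip, get_image, camera_info
def save(n,f,crop=None,scale=1):
    im=get_image(n)
    if crop: x0,y0,x1,y1=crop; im=im[y0:y1,x0:x1]
    im=cv2.resize(im,None,fx=scale,fy=scale,interpolation=cv2.INTER_CUBIC)
    cv2.imwrite('pics/'+f,im[:,:,::-1]); return im
def cam(n):
    c=camera_info(n); f=240/np.tan(np.radians(c['fovy'])/2)
    return c,f
def ray(n,u,v):
    c,f=cam(n); d=np.array([(u-c['cx'])/f,(v-c['cy'])/f]); p=d.copy()
    for _ in range(30): p=d/(1+c['k1']*(p@p))
    R=np.array(c['R']);t=np.array(c['t'])
    return -R.T@t, R.T@np.array([p[0],p[1],1])
def onz(n,u,v,z):
    o,d=ray(n,u,v); return o+d*(z-o[2])/d[2]
def proj(n,X):
    c,f=cam(n); p=np.array(c['R'])@np.array(X)+np.array(c['t']); q=p[:2]/p[2]
    return q*(1+c['k1']*(q@q))*f+np.array([c['cx'],c['cy']])
E
python3 - <<'E'
from h import *
a=save('scene','a1.png');b=save('top','a2.png')
for n in('scene','top'):
    c=camera_info(n);print(n,c['fovy'],c['cx'],c['cy'],c['k1'],-np.array(c['R']).T@np.array(c['t']))
print(manip.state())
E
```

```text
pics
scene 49.59928609453711 321.1490326294038 245.1894644962524 -0.1188839714220182 [ 1.04428736 -0.61360561  1.05382591]
top 57.08525106220158 323.469426438497 238.7306476555979 -0.03321700948515715 [ 0.31726657 -0.00587475  1.03162765]
{'clock': 0.1, 'joint_positions': array([-68.00444001,  22.00969572,   0.93897828,  78.5551195 ,
        -0.36130671,  79.53761837,  -2.66570734]), 'dq': array([ 0.02088569, -0.11001471, -0.08264102, -0.207371  , -0.01872412,
       -0.09368232,  0.0021519 ]), 'tau': array([ 3.05342386e-03, -6.29139733e+01,  8.47355537e-01, -3.72755921e+01,
        1.67927711e-02,  1.05693817e-02, -4.78656534e-05]), 'eef_pos': array([0.26984304, 0.56329562, 0.25538829]), 'tool_rot': array([1.79998670e+02, 9.96047488e-02, 6.44019497e+01]), 'force': array([-0.46452542, -0.01177464,  0.21050809]), 'ft_torque': array([0.01521825, 0.02908582, 0.01830984]), 'finger_gap': 0.0856351611443431}
```

View pics/a1.png

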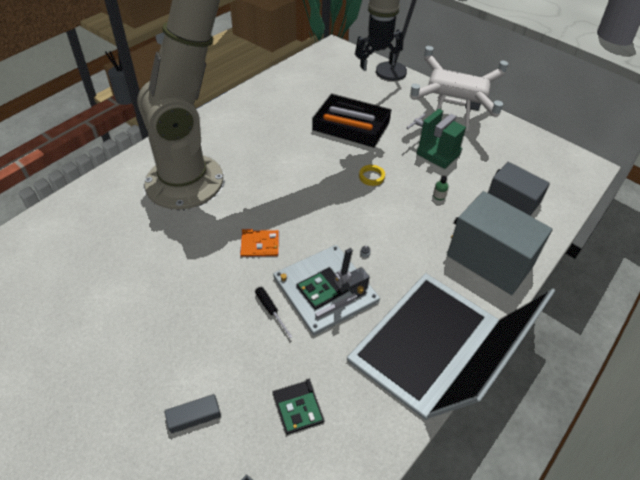

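View pics/a2.png

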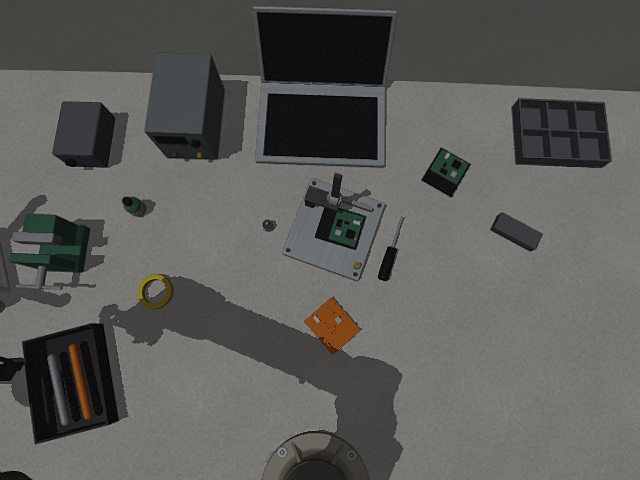

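Scene and top views. Candidates in the top view are the green board in the holder at (345,228), the spare green board on the bench at (446,170), and an orange look-alike at (332,325). I choose the one in the holder. The next view is a close crop.

Run:
```python
from h import *
save('top','b1.png',(270,165,400,290),6)
```

```text
(no output)
```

View pics/b1.png

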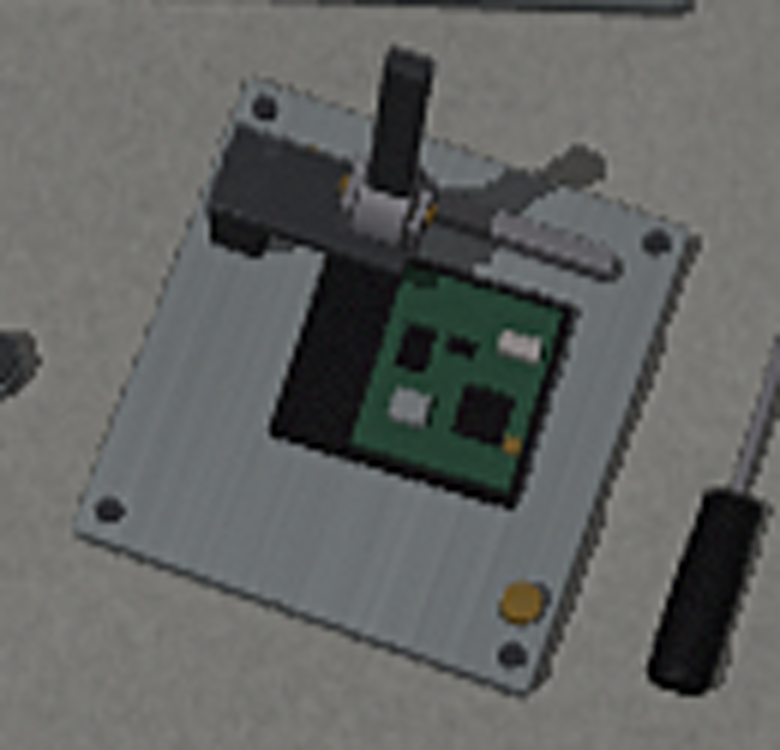

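Run:
```python
from h import *
P=lambda x,y,z:onz('top',270+x/6-.4,165+y/6-.4,z)[:2]
c=[P(248,82,.02),P(693,237,.02),P(525,690,.02),P(80,530,.02)]
L=[(.1,.1),(.1,-.09),(-.1,-.09),(-.1,.1)]
A=np.array(c);B=np.array(L);a=A-A.mean(0);b=B-B.mean(0)
yaw=np.arctan2((b[:,0]*a[:,1]-b[:,1]*a[:,0]).sum(),(a*b).sum())
R=np.array([[np.cos(yaw),-np.sin(yaw)],[np.sin(yaw),np.cos(yaw)]])
O=A.mean(0)-R@B.mean(0)
print('holder',O,np.degrees(yaw),'resid mm',((A-O)@R-B)*1000)
for n,p in dict(bnl=(272,437),bnr=(512,507),bfr=(577,310)).items():
    q=P(*p,.03);print(n,q,((q-O)@R*1000).round(1))
for n,p in dict(fr=(620,265)).items():
    print(n,((P(*p,.036)-O)@R*1000).round(1))
print('lever tip', ((P(410,60,.2)-O)@R*1000).round(1))
print('spacer', ((P(522,602,.034)-O)@R*1000).round(1))
print('fence top near edge', ((P(487,235,.036)-O)@R*1000).round(1),((P(605,277,.036)-O)@R*1000).round(1))
print('clamp arm near edge z71', ((P(212,205,.071)-O)@R*1000).round(1),((P(400,268,.071)-O)@R*1000).round(1))
```

```text
holder [ 0.57078062 -0.027284  ] -17.932122386303504 resid mm [[-2.4747566  -0.2636025 ]
 [-2.61771456  0.10000856]
 [ 2.78991872  3.5538438 ]
 [ 2.30255245 -3.39024986]]
bnl [0.54522644 0.0213787 ] [-39.3  38.4]
bnr [ 0.52108638 -0.07233132] [-33.4 -58.2]
bfr [ 0.60089869 -0.09608714] [ 49.8 -56.2]
fr [ 71.2 -66.1]
lever tip [61.9 23.8]
spacer [-67.8 -73.9]
fence top near edge [ 64.8 -13.1] [ 64.5 -62.2]
clamp arm near edge z71 [29.1 87.3] [30.2 11.9]
```

Measurement: holder origin is about (0.571,-0.027), yaw -17.9°. Board back-middle sits at holder (-36,-10) mm with the board turned about +3.5°. The fence face is about 65–68 mm. Next I approach behind the carrier and push in small force-checked steps.

```bash
cat >> h.py <<'E'
YAW=-17.93; c_,s_=np.cos(np.radians(YAW)),np.sin(np.radians(YAW))
RH=np.array([[c_,-s_],[s_,c_]]); OH=np.array([.57078,-.02728])
ORI=[180,0,90+YAW]
def W(x,y,z): # holder mm -> world m
    return np.append(OH+RH@np.array([x,y])/1000,z/1000)
def loc():
    s=manip.state(); p=s['eef_pos']; F=s['force']
    return np.append((p[:2]-OH)@RH,p[2])*1000, np.append(F[:2]@RH,F[2])
def push(y,z,x0,x1,lim,step=1.0,rate=.03,base=0):
    x=x0
    while x<x1:
        x+=step; manip.line_to(W(x,y,z),rate=rate); p,F=loc()
        if -(F[0]-base)>lim: break
    return x,p.round(2),F.round(2),manip.state()['ft_torque'].round(2)
E
python3 - <<'E'
from h import *
manip.command_gripper(0,20)
manip.move_pose(W(-72,-10,200),ORI)
manip.line_to(W(-72,-10,49),rate=.15)
manip.sleep(.2)
p,F=loc();print(p,F,manip.state()['tool_rot'],manip.state()['clock'],manip.state()['finger_gap'])
manip.line_to(W(-58,-10,49),rate=.06)
print(loc())
b=loc()[1][0]
for x1 in range(-54,-20,4):
    r=push(-10,49,x1-4,x1,4,2,.04,b);print(r)
    if -(r[2][0]-b)>4: break
print(manip.state()['clock'])
save('top','c1.png',(270,165,400,290),6)
E
```

```text
[-71.51124564  -9.74105014  49.73031215] [-0.25213321  0.32769616  0.14349143] [ 1.79928704e+02 -4.61088570e-02  7.20736275e+01] 4.5083 1.3695614112308412e-05
(array([-57.47932115, -10.20720222,  48.97021253]), array([ 0.70178373, -0.02665933,  0.11101869]))
(-54, array([-53.92,  -9.98,  49.03]), array([-0.2 , -0.06,  0.27]), array([-0.02,  0.01, -0.03]))
(-50, array([-49.87, -10.01,  49.  ]), array([0.  , 0.2 , 0.33]), array([-0.03, -0.04,  0.01]))
(-46, array([-45.94, -10.  ,  48.96]), array([-0.22, -0.15,  0.48]), array([0., 0., 0.]))
(-42, array([-41.79, -10.05,  49.02]), array([ 0.2 , -0.74, -0.06]), array([0.04, 0.02, 0.01]))
(-38, array([-37.79, -10.01,  49.01]), array([ 0.46,  0.7 , -0.42]), array([ 0.04,  0.02, -0.02]))
(-34, array([-33.8 , -10.  ,  49.03]), array([0.11, 0.33, 0.18]), array([-0.04,  0.03,  0.07]))
(-30, array([-31.71,  -9.67,  48.62]), array([-7.99,  1.82,  5.41]), array([0.77, 1.59, 0.06]))
8.3917
```

View pics/c1.png

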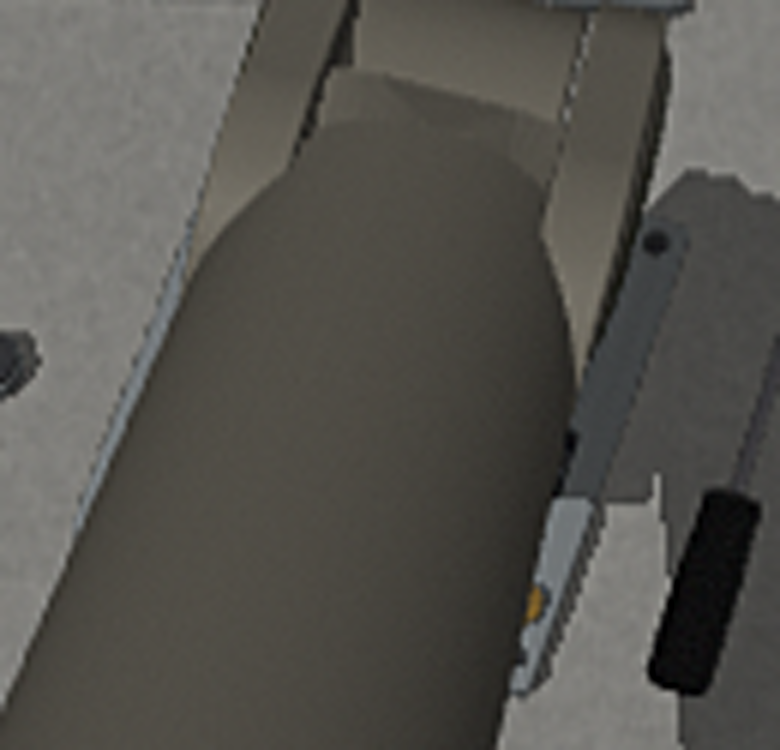

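The arm hides the board in the top view. Contact is about 8 N with TCP at holder x -31.7, so the finger face is near -21, close to home. I'll check with the scene and wrist cameras in one composite.

Run:
```python
from h import *
a=get_image('scene')[225:345,265:395]; w=get_image('wrist')
a=cv2.resize(a,(390,360),interpolation=cv2.INTER_CUBIC); w=cv2.resize(w,(400,300))
im=np.zeros((360,800,3),np.uint8); im[:360,:390]=a; im[:300,400:]=w
cv2.imwrite('pics/d1.png',im[:,:,::-1]); print(loc())
```

```text
(array([-31.71549781,  -9.64346466,  48.63150623]), array([-8.185015  ,  1.88635259,  5.24040322]))
```

View pics/d1.png

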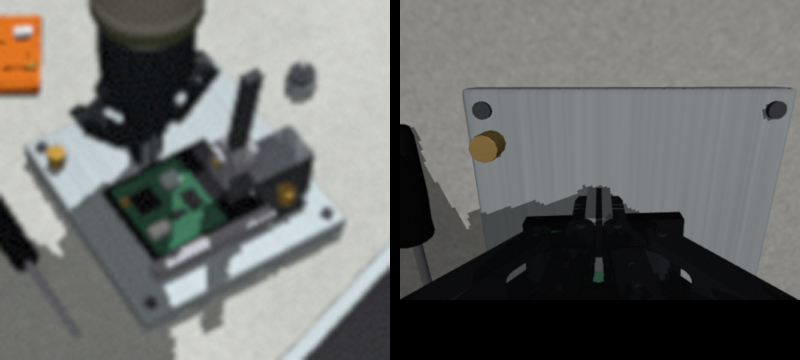

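Run:
```python
from h import *
def at(y,lim):
    manip.line_to(W(-38,y,49),rate=.06); manip.sleep(.1)
    b=loc()[1][0]
    print(y,round(b,2),push(y,49,-35,-15,lim,.5,.03,b))
    manip.line_to(W(-38,y,49),rate=.08)
for y in (17,-37,17,-37): at(y,8)
at(-10,9)
print(manip.state()['clock'])
```

```text
17 -0.03 (-29.0, array([-30.39,  17.3 ,  48.82]), array([-8.71,  1.9 ,  5.8 ]), array([1.03, 1.64, 0.  ]))
-37 -0.35 (-28.5, array([-30.25, -36.99,  48.65]), array([-8.99, -0.37,  6.99]), array([0.56, 1.85, 0.03]))
17 0.19 (-29.0, array([-30.44,  17.06,  48.75]), array([-8.49,  0.57,  5.88]), array([0.46, 1.74, 0.02]))
-37 -0.53 (-28.5, array([-30.27, -37.01,  48.64]), array([-9.32, -0.16,  6.96]), array([ 0.53,  1.88, -0.03]))
-10 -0.49 (-28.0, array([-30.28,  -9.97,  48.52]), array([-10.72,  -0.74,   8.2 ]), array([ 0.63,  2.32, -0.05]))
30.8167
```

The board is home and square: stops at y=+17 and -37 agree within 0.2 mm (-30.4 / -30.3), and it moved 1.4 mm on from the first jam. That puts the fence at about 65.7, so the pivot is at about 45.7. Now the lever.

Run:
```python
from h import *
px,r,y=45.7,88,22
def tcp(phi,extra=0):
    f=np.radians(phi); n=np.array([np.cos(f),np.sin(f)]); d=np.array([-np.sin(f),np.cos(f)])
    c=np.array([px,95])+r*d+(5-extra)*n
    return W(c[0]+11,y,c[1]+25)
manip.line_to(W(-45,-10,275),rate=.25)
manip.line_to(W(95,y,275),rate=.25)
manip.line_to(W(95,y,tcp(-10)[2]*1000),rate=.15)
manip.sleep(.1); print(loc(),manip.state()['clock'])
b=loc()[1]
manip.line_to(W(84,y,tcp(-10)[2]*1000),rate=.08);print(loc())
for phi in list(range(-8,60,4))+list(range(60,89,3)):
    e=0 if phi<0 else 1
    manip.line_to(tcp(phi,e),rate=.07); p,F=loc(); F=F-b
    print(phi,p.round(1),F.round(1))
    if np.linalg.norm(F)>19: print('STOP');break
print(manip.state()['clock'])
```

```text
(array([ 95.60399166,  22.06980807, 207.73413632]), array([0.18593293, 0.61396163, 0.2417774 ])) 33.3083
(array([ 84.21876393,  22.19618468, 206.84059232]), array([-1.43590343,  0.10965658,  0.01161773]))
-8 [ 74.1  22.1 206.8] [-0.7 -0.9  0.4]
-4 [ 67.9  22.  207.6] [ 1.1 -0.8 -0.1]
0 [ 60.7  21.9 208.1] [ 2.3 -1.6 -1.3]
4 [ 54.7  21.9 208.2] [ 1.  -1.9 -0.3]
8 [ 48.6  21.9 207.9] [ 2.5 -1.2 -0.3]
12 [ 42.6  21.9 207.2] [ 3.4 -1.   1.2]
16 [ 36.6  21.9 206.1] [ 3.5 -2.   2. ]
20 [ 30.7  21.9 204.5] [ 2.9 -1.9  4. ]
24 [ 24.9  21.9 202.5] [ 3.3 -1.4  6.1]
28 [ 19.4  21.9 200.2] [ 3.7 -1.7  6.8]
32 [ 13.9  21.9 197.4] [ 3.2 -1.5  6.3]
36 [  8.8  22.  194.4] [ 4.1 -2.2  7.1]
40 [  3.8  22.  190.9] [ 4.1 -1.2  8.2]
44 [ -1.2  22.1 186.8] [ 1.9 -1.8  8. ]
48 [ -5.8  22.1 182.4] [ 2.1 -2.1  6.9]
52 [-10.2  22.2 177.6] [ 2.6 -1.7  6.8]
56 [-14.2  22.2 172.5] [ 1.1 -1.1  4.5]
60 [-17.7  22.2 167.3] [ 1.6 -1.   3.1]
63 [-20.   22.2 163.4] [ 1.5 -0.3  1.9]
66 [-22.4  22.1 159.2] [ 0.8 -0.1  1.4]
69 [-24.6  21.9 154.7] [ 0.3 -0.2 -0.1]
72 [-26.3  21.9 150.4] [ 0.4 -1.6  0.5]
75 [-27.6  21.9 146.2] [-0.9 -0.7 -0.4]
78 [-28.8  22.  141.9] [-0.3  0.1 -0.4]
81 [-29.9  22.  137.4] [ 0.5 -0.5  0.2]
84 [-30.7  21.9 132.8] [ 0.5 -0.6  0.1]
87 [-31.2  22.  128.2] [-1.4 -1.5 -1.6]
40.3833
```

The force peaked at about 9 N and fell to zero near φ≈69–73°, which looks like the snap. I'll lift off, move aside and look.

Run:
```python
from h import *
p=manip.state()['eef_pos']; manip.line_to(p+[0,0,.13],rate=.25)
manip.movej([-68.004,21.967,.94,78.501,-.361,79.538,-2.664])
print(loc(),manip.state()['clock'])
a=get_image('scene')[225:345,265:395]; w=get_image('top')[165:290,270:400]
a=cv2.resize(a,(400,369),interpolation=cv2.INTER_CUBIC); w=cv2.resize(w,(400,385),interpolation=cv2.INTER_CUBIC)
im=np.zeros((385,800,3),np.uint8); im[:369,:400]=a; im[:,400:]=w
cv2.imwrite('pics/e1.png',im[:,:,::-1])
```

```text
(array([-466.54908693,  469.36045872,  256.26817845]), array([-0.19121898,  0.25391332,  0.03033282])) 43.2833
```

View pics/e1.png

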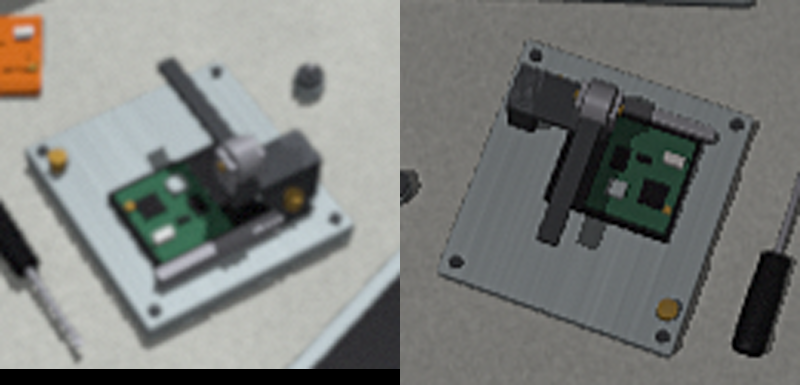

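The lever lies down over the board towards the near end (tip at about (548,240) in the right half). The board's front edge is flush along the fence, and the spacer, motor and screwdriver are where they were. I'll do one numeric check, then hand in.

Run:
```python
from h import *
q=onz('top',270+148*130/400,165+243*125/385,.1); print('lever tip',((q[:2]-OH)@RH*1000).round(1),'expect',45.7-110)
for z in(.1,.12): print(z,((proj('scene',W(45.7-np.sqrt(110**2-((z*1000-95)**2)),22,z*1000))-[265,225])*400/130).round(0))
manip.job_done(); print(manip.state()['clock'])
```

```text
lever tip [-64.9  20.3] expect -64.3
0.1 [161.  56.]
0.12 [164.  42.]
the job is handed in; nothing more can be done
the job is handed in; nothing more can be done
```

The board is home against the fence and the cam lever is down over it. I handed the job in at about 43 s.

- **Board:** I slid it forward with closed fingers, never above about 11 N along the push. It first jammed slightly crooked, so I pushed on both sides. The back edge then stopped within 0.2 mm at two points 54 mm apart, so it is square. That puts the fence face at about 66 mm from the holder origin.
- **Lever:** I pushed it over from the fence side with at most about 9 N. The force dropped to zero near centre, which fits the snap, and I then withdrew.
- **Last checks:** The lever tip measures at holder x -65 mm, against -64 expected for horizontal, and the scene view also fits horizontal. The carrier looks flush along the fence. The spacer, motor, screwdriver and orange board look unmoved; I did not re-check the rest of the bench.
- **Loose ends:** The pushing readings also showed an upward force of 5 to 8 N on the tool that I did not explain. The pad's clamping was judged from the lever position, not tested directly.

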